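Hang the motor flange under the strip hanger and pull-test the chain

TASK

Hang the bent-steel hanger by its top hook on the stand's arm, between the two collars, and let go of it; then hang the flange plate by its hook from the loop at the hanger's lower end. Before letting go of the flange, prove the chain: pull it straight down so that its hook bears on the loop with a steady load of about 14 N (not less than 11 N) for half a second, and never load either hook beyond 18 N. Then release it gently so that both hang still, and leave the gearbox, the bearing ring and the screw tray where they are.

Things in the scene. Friction and masses are not known exactly. Their poses are not given: they have to be found in the camera images.
- stand: fixed steel stand; origin on the bench straight below the seat, z up. Its arm, a stiff round bar 10 mm thick, axis 300 mm up, runs level along own y from a 20 mm post at y = +115 mm (top 315 mm, base plate 140 x 100 mm) to a 16 mm knob at y = -38 to -44 mm. Two collars, 18 mm diameter, 4 mm thick, leave 28 mm of bare bar centred on y = 0; below that is free space
- stand_seat (a point): point on top of the arm, midway between the collars, 305 mm above the bench; axes as the stand. The underside of the hanger's top hook must rest here, the hanger's x along the stand's x
- hanger: loose bent-strip steel hanger, 0.10 to 0.17 kg, 162 mm tall, starts upright in hanger_rest. Origin: lowest point of its loop, z up. Flat grip tab on top: 24 mm in x, 8 mm in y, z = 126 to 162 mm. Below it the open top hook (see hanger_crown), then a step at z = 66 to 70 mm to a shank at x = 0 carrying the loop (see hanger_loop). It can swing and turn a little on the arm
- hanger_crown (a point): middle of the underside of the top hook's flat crown, z = 122 mm on the hanger; axes as the hanger. Strip 16 mm wide in y, 4 mm thick: long leg at x = -12 to -8 mm, short tip at x = 8 to 12 mm ending at z = 100 mm, 16 mm gap. The bar goes in from +x under the tip, then up between them: move the hanger to +x, then down
- hanger_loop (a point): middle of the top side of the loop's lower bar, z = 6 mm on the hanger; axes as the hanger. The loop is a closed rectangle of 6 mm round bar in the hanger's y-z plane, opening 30 mm wide in y and 36 mm high (z = 6 to 42 mm); a hook goes through it along x
- flange: loose motor flange, upright aluminium plate 200 mm long in x, 8 mm thick in y, 90 mm tall, 52 mm bore; 0.24 to 0.39 kg, stands in flange_rest. Origin: middle of its lower edge, z up. Steel hook on its top edge (see flange_crown), grip ear at its -x end. Held free, then hooked, the load on the hook is the change of vertical force on the tool; the chain hardly gives, a grip may creep
- flange_crown (a point): middle of the underside of the hook's crown, z = 135 mm on the flange, to rest on the loop's lower bar; axes as the flange. Hook of 6 mm round bar in the x-z plane: shank centre x = -10 mm, crown top z = 141 mm, tip centre x = +10 mm ending at z = 116 mm, open below between them (14 mm gap). Move it to +x through the loop, then down
- flange_grip (a point): middle of the flange's grip ear, z = 108 mm on the flange; axes as the flange. The ear stands on the plate's top edge at x = -100 to -70 mm: 30 mm in x, 20 mm in y, z = 90 to 122 mm. Grip it from straight above across its 30 mm (fingers closing along x): it then hardly turns in the grip when pulled; across y it turns. The gripper stays clear of the hanger
- hanger_rest: fixed wooden block 80 x 90 x 45 mm, origin at the centre of its underside; the hanger's loop stands in a pocket in its top, 33 mm deep, 1.5 mm clear all round, open upwards
- flange_rest: fixed wooden block 230 x 80 x 15 mm with two rails (51 mm over their outsides, tops 45 mm above the bench), origin at the centre of its underside; the flange stands 30 mm deep in the slot between the rails, 1.5 mm clear on each side, open upwards
- gearbox: loose bystander: cast aluminium gearbox housing, 90 x 70 x 112 mm, with a round flange and shaft on its -x face; origin at the centre of its underside
- bearing_ring: loose bystander: steel ring lying flat, 90 mm outside, 56 mm inside diameter, 14 mm high; origin at the centre of its underside
- screw_tray: loose bystander: grey tray 90 x 120 x 30 mm with screws; origin at the centre of its underside

How it is judged (in metres and radians):
On the way, in this order (a step that is already met when the one before it is completed fails the run):
1. the hanger hangs by its top hook on the arm between the collars, let go (x of hanger_crown in the frame of stand_seat between -0.006 and 0.006 m and y of hanger_crown in the frame of stand_seat between -0.011 and 0.011 m and z of hanger_crown in the frame of stand_seat between -0.005 and 0.005 m and contact force between the fingers and hanger below 0.1 N and linear speed of hanger below 0.05 m/s and angle between hanger's own z axis and vertical below 0.2 rad), for 0.2 s.
2. the flange's hook is through the loop, and the loop carries at least 11 N for 0.4 s (x of hanger_crown in the frame of stand_seat between -0.006 and 0.006 m and y of hanger_crown in the frame of stand_seat between -0.011 and 0.011 m and z of hanger_crown in the frame of stand_seat between -0.005 and 0.005 m and x of flange_crown in the frame of hanger_loop between -0.008 and 0.008 m and y of flange_crown in the frame of hanger_loop between -0.017 and 0.017 m and z of flange_crown in the frame of hanger_loop between -0.005 and 0.005 m and contact force between flange and hanger above 11 N), for 0.4 s.
At the end, for the whole second after the job is handed in: Hanger crown on the arm at the seat (6 mm across, 11 mm along, 5 mm in height); flange hook crown on the lower bar of the loop (8 mm across, 17 mm along, 5 mm in height), the loop carrying only the flange's weight (1 to 6 N); both upright within 0.2 rad, under 30 mm/s, released (x of hanger_crown in the frame of stand_seat between -0.006 and 0.006 m and y of hanger_crown in the frame of stand_seat between -0.011 and 0.011 m and z of hanger_crown in the frame of stand_seat between -0.005 and 0.005 m and x of flange_crown in the frame of hanger_loop between -0.008 and 0.008 m and y of flange_crown in the frame of hanger_loop between -0.017 and 0.017 m and z of flange_crown in the frame of hanger_loop between -0.005 and 0.005 m and contact force between flange and hanger between 1 and 6 N and linear speed of each of flange, hanger below 0.03 m/s and angle between each of flange, hanger's own z axis and vertical below 0.2 rad); the robot touches nothing.
It fails at once if the flange's hook presses on the hanger with more than 18 N (contact force between flange and hanger above 18 N).
It fails at once if the hanger presses on the stand with more than 18 N (contact force between hanger and stand above 18 N).
It fails at once if a bystander is moved by more than 15 mm (distance of any of gearbox, bearing_ring, screw_tray from where it was at the start of the episode above 0.015 m).
It also fails if it takes over 72 s, if anything falls off the work surface, if the arm or the gripper's body presses on something with over 40 N, if the wrist force passes 120 N, or if a joint passes its speed limit or range.

ROBOT

A 6-joint arm with a two-finger parallel gripper is mounted at the origin on the work surface. World frame = base frame: x ahead of the robot, y to its left, z up, the work surface at z = 0. Lengths are in mm, angles in degrees, forces in N, time in s.
With the tool pointing down it reaches from about 350 to 850 mm from the base axis. Payload 8.1 kg.
Tool frame: the origin (TCP) lies at the very end of the fingers, on their centre line; the grasp point (between the pads) lies 19 mm behind it (r.grip_point_offset is the distance from the TCP to the grasp point, in mm); z points along the fingers, y is the line along which they close (so a half turn about z gives the same grasp; the last joint's range is limited). The gripper opens to 85 mm and grips with 20 to 120 N. Pads are 22 mm wide; open, the fingers measure 114 mm over their backs; the gripper's body (76 mm by 85 mm) begins 54 mm behind the grasp point. The pads swing forward as they close: fully open they stand 13 mm farther back than shut.
Start: joints at [71.196, 7.471, 85.268, -0, 87.261, -4.893], TCP at [144.23, 582.411, 231.292] pointing down, gripper open.
Joint ranges: [-169.43, 169.43], [-51.17, 129.36], [1.28, 143.12], [-76.62, 256.62], [0, 156.53], [-152.29, 152.29]. Speed limits (degrees/s): [136.94, 136.94, 159.86, 180, 180, 180].

INTERFACE

Orientations are given as [roll, pitch, yaw] about the fixed x, y, z axes, in that order (R = Rz(yaw) Ry(pitch) Rx(roll)).
In Python, from bench import status, eyes, r gives the robot as it stands.
- The arm moves only by the shell command python3 -m handwheel 'ROWS' [FORCE]. ROWS is a JSON object whose one key "series" holds a list that holds one entry, the list of rows, each a list of 7 numbers: the shift along the tool's x, y, z in cm, then the turn, a rotation vector about the tool's x, y, z in rad, then the opening, from 0 (shut) to 1 (fully open). In form: {"series": [[[tx, ty, tz, rx, ry, rz, claw], ...]]}. A call has 1 to 12 rows; each row is the pose to reach, as a shift and turn from the pose commanded when the call began, along the tool's axes at that moment; what a row does not reach only later rows make up. A row lasts 1/8 s, in which the tool goes at most 62.5 mm and 10.7 degrees, less where a joint would pass 70% of its speed; a pose out of reach is approached as far as the arm can. A call with a gripper value outside its range is refused whole. The fingers move at their own pace and stop on an object; FORCE is the grip in N (left out, the last holds). Time passes only in rows, so rows that repeat a pose let the fingers close. It gives the time, the measured TCP pose, the force, the opening and the grip force at its end, in the units of the state.
- status.sense(): the state, without advancing time (a new reading comes with each control period).
- eyes.snapshot(name): name is "side" or "top" or "wrist"; returns a dict with "img" (420x560x3 uint8, red, green, blue), "mtx" (3x3 intrinsics, pixels), "k1" (the pictures are not rectified: a ray, as slopes to the right and down, at radius r is drawn at 1 + k1 r^2 times it, then the intrinsics apply), "R" (3x3) and "t" (3): a world point X has camera coordinates R X + t. Camera axes: x right, y down, z forward; pixel columns grow to the right and rows downward; lengths in mm; the calibration is good to about 2 mm. A picture is of the moment at which its call begins. There is no depth.
- r.hand_in(): hands the job in; it is judged then, once.
The state is a dict: "time": time; "joint_pos": joint angles; "qd": joint speeds; "joint_efforts": joint torques, N m; "tool_pos": TCP position; "tcp_rot": TCP orientation; "ft_force": force on the tool from outside, world axes, zero at the start; "wrist_torque": the same for the moment, N m; "finger_gap": finger opening in mm; "grip_force": force on a finger pad.
Only numpy, scipy, OpenCV 4.12 (cv2) and the standard library are available. Lean on these libraries where they do the work, as an engineer would, in place of code of your own. Each camera call takes 0.05 s, during which the arm holds its last target. There are 200 camera calls.

## Working session

There is one attempt and no reset: what is moved stays moved. The work goes in short steps, Python scripts to look and compute and a shell command to move; the robot and the scene stay as the last step left them, time stands still between calls to the robot, and variables do not carry over. Pictures are saved under pics/ and viewed, at most 10 in all, crops included, and the job is handed in when it is done.

```bash
mkdir -p pics; ls
python3 - <<'E'
from bench import status, eyes, r
import cv2
print(status.sense())
for n in ("side","top"):
    s=eyes.snapshot(n); cv2.imwrite(f"pics/{n}0.png",cv2.cvtColor(s["img"],cv2.COLOR_RGB2BGR))
    print(n,s["mtx"],s["k1"],s["R"],s["t"])
E
```

```text
pics
{'time': 0.0, 'joint_pos': array([ 7.11950681e+01,  7.51329017e+00,  8.53314365e+01, -7.02935482e-04,
        8.72625443e+01, -4.89017150e+00]), 'qd': array([-0.02608723,  0.02667158, -0.00823322,  0.0528512 , -0.02414919,
        0.02770913]), 'joint_efforts': array([ 2.70210250e-03, -5.69411445e+01, -5.00549948e+01,  1.50779401e-04,
        1.53220753e-02,  6.56990920e-06]), 'tool_pos': array([144.05583314, 581.86295042, 230.24272439]), 'tcp_rot': array([-1.79893060e+02, -8.44490476e-03,  1.66085266e+02]), 'ft_force': array([-0.2233877 , -1.06130633,  1.30879747]), 'wrist_torque': array([-0.01613598, -0.01649706,  0.03663241]), 'grip_force': 0.0, 'finger_gap': 85.21698942134387}
side [[517.613333     0.         279.24019569]
 [  0.         517.613333   209.59272747]
 [  0.           0.           1.        ]] -0.16959709701292408 [[ 0.86150165 -0.50766206  0.00970247]
 [-0.26665285 -0.46860565 -0.84220247]
 [ 0.43210087  0.72297163 -0.53907408]] [-505.44191449  322.02706744  949.44728749]
top [[528.1768748    0.         279.51010621]
 [  0.         528.1768748  202.49957396]
 [  0.           0.           1.        ]] 0.011476462522105827 [[ 0.00969413 -0.9999154   0.00867293]
 [-0.9943023  -0.01055975 -0.10607273]
 [ 0.10615534 -0.00759523 -0.99432055]] [ -28.28998497  607.28372479 1332.05912774]
```

View pics/side0.png

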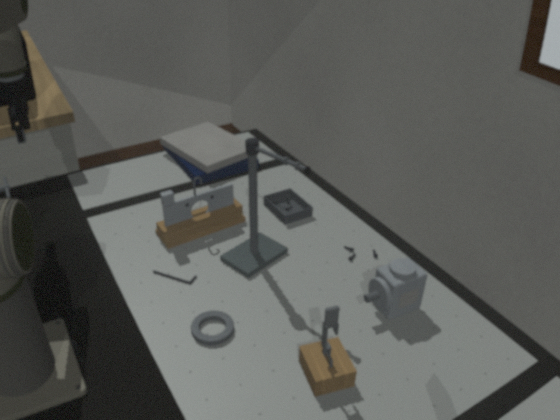

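View pics/top0.png

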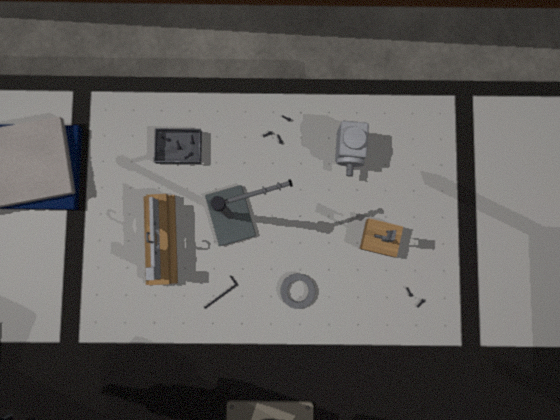

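The side view shows the flange in its rest at about (200,210), with its ear on the left, so its +x runs roughly along world +x. The stand post is at (252,150) with the arm running to about (305,167), and the hanger is in its block at (330,350). In the top view, the post is at (218,204), the knob at (290,183), the hanger at (388,237), and the flange rest at x 145-177, y 193-284. I'll zoom in on these.

Run:
```python
import cv2,numpy as np
def crop(n,x,y,w,h,W,H):
    i=cv2.imread(f"pics/{n}0.png")[y:y+h,x:x+w]
    i=cv2.resize(i,(W,H),interpolation=cv2.INTER_CUBIC); i=cv2.convertScaleAbs(i,alpha=1.6,beta=10)
    for k in range(x//10*10+10,x+w,10):
        X=int((k+.5-x)*W/w); cv2.line(i,(X,0),(X,8 if k%20 else 14),(0,0,255),1)
        if k%20==0: cv2.putText(i,str(k),(X+1,22),0,.35,(0,0,255),1)
    for k in range(y//10*10+10,y+h,10):
        Y=int((k+.5-y)*H/h); cv2.line(i,(0,Y),(8,Y),(0,0,255),1); 
        if k%20==0: cv2.putText(i,str(k),(10,Y+4),0,.35,(0,0,255),1)
    return i
a=np.hstack([crop("side",285,295,80,100,400,500),crop("top",350,200,80,100,400,500)])
b=np.hstack([crop("side",145,165,110,90,440,360),np.zeros((360,0,3),np.uint8)])
c=crop("top",135,185,60,110,320,587)
d=crop("top",200,170,100,80,480,384)
e=np.zeros((587,800,3),np.uint8); e[:,:320]=c; e[:384,320:]=d
e[387:587,320:800]=cv2.resize(crop("side",240,130,80,50,480,300),(320,200)).repeat(1,0) if 0 else cv2.resize(crop("side",240,130,72,30,480,200),(480,200))
cv2.imwrite("pics/z1.png",a); cv2.imwrite("pics/z2.png",e); cv2.imwrite("pics/z3.png",crop("side",145,165,110,85,776,600))
```

```text
(no output)
```

View pics/z1.png

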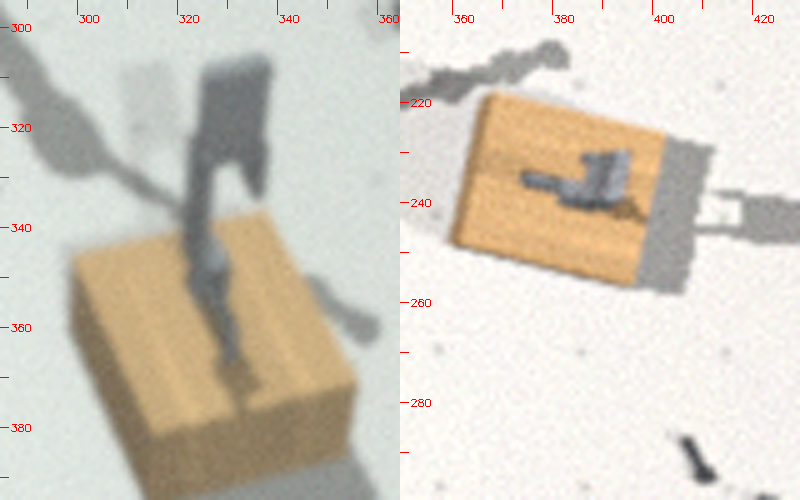

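View pics/z2.png

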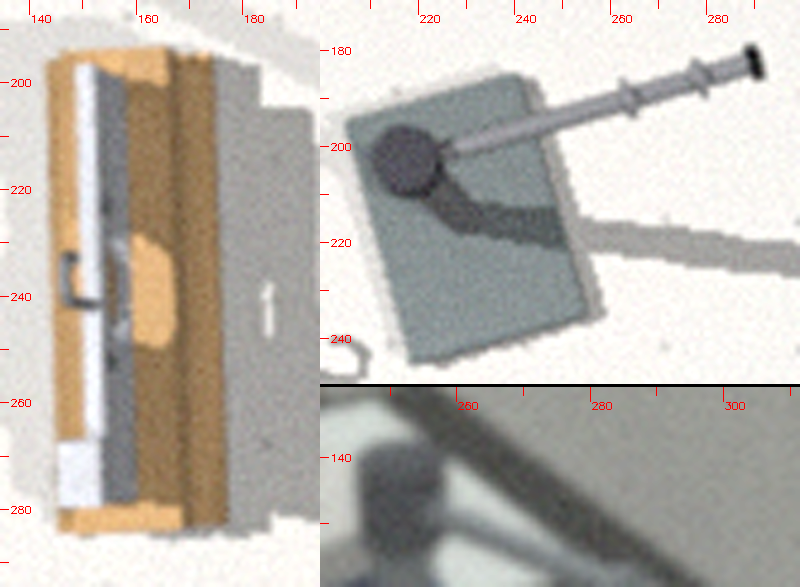

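View pics/z3.png

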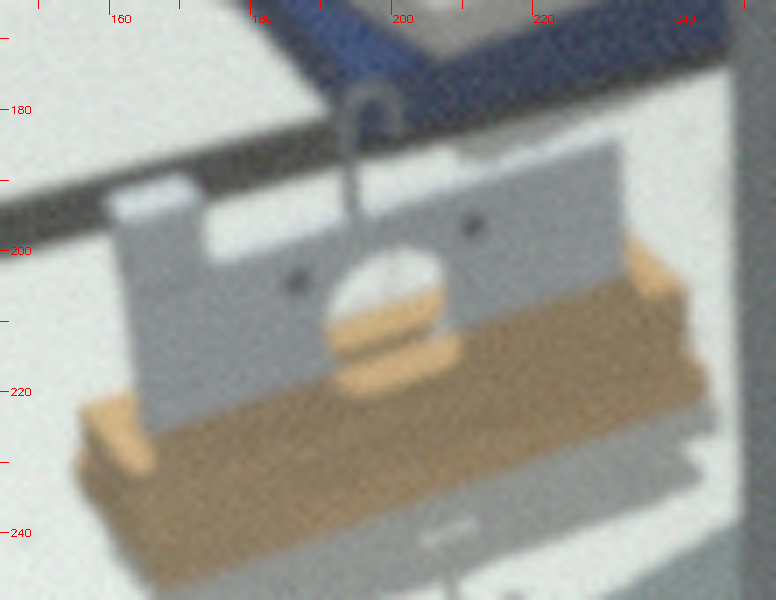

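The crops give usable pixels:
- **Block:** its top corners, plus the hanger's tab and tip.
- **Stand:** the post, collars and knob.
- **Flange:** the ear, crown and plate end.

Next I fit the poses, with heights fixed.

```bash
cat > h.py <<'E'
import numpy as np
from scipy.optimize import least_squares
from scipy.spatial.transform import Rotation as Ro
CAM={"side":(517.613333,279.24019569,209.59272747,-0.16959709701292408,[[0.86150165,-0.50766206,0.00970247],[-0.26665285,-0.46860565,-0.84220247],[0.43210087,0.72297163,-0.53907408]],[-505.44191449,322.02706744,949.44728749]),
"top":(528.1768748,279.51010621,202.49957396,0.011476462522105827,[[0.00969413,-0.9999154,0.00867293],[-0.9943023,-0.01055975,-0.10607273],[0.10615534,-0.00759523,-0.99432055]],[-28.28998497,607.28372479,1332.05912774])}
def proj(c,X):
    f,cx,cy,k,R,t=CAM[c] if isinstance(c,str) else c
    p=np.array(R)@X+t; u=p[:2]/p[2]; u=u*(1+k*u@u); return np.array([cx,cy])+f*u
def cam(s): m=s["mtx"]; return (m[0,0],m[0,2],m[1,2],s["k1"],s["R"],s["t"])
def world(p,l,z0):
    a=np.radians(p[2]); c,s=np.cos(a),np.sin(a)
    return np.array([p[0]+c*l[0]-s*l[1],p[1]+s*l[0]+c*l[1],z0+l[2]])
def fit(obs,z0,g):
    f=lambda p:np.concatenate([proj(c,world(p,l,z0))-px for c,l,px in obs])
    s=least_squares(f,g,loss="soft_l1",x_scale=[1,1,.1]); return s.x,f(s.x).reshape(-1,2)
E
cat > m1.py <<'E'
from h import *
blk=[("top",(40,45,45),(367.5,217.9)),("top",(40,-45,45),(402.3,226.5)),("top",(-40,-45,45),(396.5,256.7)),("top",(-40,45,45),(359.5,248.1)),
("side",(-40,45,45),(299.5,346.1)),("side",(40,45,45),(338.1,336.5)),("side",(40,-45,45),(355.7,370.5)),("side",(-40,-45,45),(314.5,381.7))]
tab=[("side",(0,0,174),(332,307)),("side",(10,0,112),(336.1,334.1))]
st=[("top",(0,115,315),(217.8,202.8)),("top",(0,-41,300),(290.1,182.4)),("top",(0,16,300),(264.1,189.7)),("top",(0,-16,300),(278.7,185.1)),("side",(0,115,315),(252,141.5))]
fl=[("top",(-85,0,122),(149.6,273.2)),("top",(100,0,90),(151,196.5)),("top",(0,0,141),(147.1,236.8)),("side",(-85,0,122),(166.5,192.8)),("side",(0,0,138),(197.2,177.3)),("side",(100,-4,90),(232.4,184.8))]
np.set_printoptions(precision=2,suppress=True)
for n,o,z,g in (("blk",blk,0,(400,-300,-13)),("blk+tab",blk+tab,0,(400,-300,-13)),("stand",st,0,(500,0,16)),("flange",fl,15,(400,300,0))):
    p,e=fit(o,z,g); print(n,p); print(e.tolist() if 0 else e.round(1).tolist())
    if n=="stand": print("knob px side",proj("side",world(p,(0,-41,300),0)))
E
python3 m1.py
```

```text
blk [ 521.9  -281.86  -13.63]
[[0.1, -0.9], [-0.3, -0.9], [-1.5, -0.5], [1.0, -0.7], [-1.2, -0.1], [-0.8, 0.6], [0.1, 1.1], [-0.1, 0.3]]
blk+tab [ 522.38 -282.21  -13.79]
[[0.3, -1.1], [-0.2, -1.0], [-1.4, -0.7], [1.1, -0.9], [-0.8, -0.1], [-0.4, 0.6], [0.3, 1.2], [0.2, 0.3], [-0.4, 1.2], [-1.7, -1.7]]
stand [610.1   -3.27  17.18]
[[-0.2, -0.3], [0.3, -0.4], [0.1, 0.0], [0.2, 0.3], [-0.8, -0.4]]
knob px side [306.98 170.97]
flange [512.24 286.62   3.4 ]
[[-0.0, -0.4], [-0.1, -0.4], [-0.3, -0.6], [-0.5, 0.8], [-0.7, 1.4], [0.2, 0.2]]
```

```bash
cat > go.py <<'E'
# python3 go.py x y z yaw  -> tool-axis shift (cm) and turn (rad) from the measured pose, tool straight down
import sys; from h import *; from bench import status
s=status.sense(); x,y,z,w=map(float,sys.argv[1:5])
R0=Ro.from_euler("xyz",s["tcp_rot"],degrees=True); R1=Ro.from_euler("xyz",[180,0,w],degrees=True)
d=np.array([x,y,z])-s["tool_pos"]
print("t",round(s["time"],2),"pos",s["tool_pos"].round(1),"rot",s["tcp_rot"].round(2),"F",s["ft_force"].round(1),"gap",round(s["finger_gap"],1),"grip",round(s["grip_force"],1))
print("shift cm",(R0.inv().apply(d)/10).round(2),"turn",(R0.inv()*R1).as_rotvec().round(3),"dist",round(float(np.linalg.norm(d)),1))
E
python3 go.py 430 150 260 166.3; python3 go.py 522 -282 250 166.3
```

```text
t 0.1 pos [144.  581.9 230.3] rot [-1.7990e+02 -1.0000e-02  1.6609e+02] F [-0.2  0.7 -0.4] gap 85.3 grip 0.0
shift cm [-38.14 -35.06  -2.91] turn [-0.002 -0.    -0.004] dist 518.8
t 0.1 pos [144.  581.9 230.3] rot [-1.7990e+02 -1.0000e-02  1.6609e+02] F [-0.2  0.7 -0.4] gap 85.3 grip 0.0
shift cm [-57.46 -74.78  -1.85] turn [-0.002 -0.    -0.004] dist 943.2
```

```bash
python3 -m handwheel '{"series":[[[-2,-2,-0.5,0,0,0,1],[-6,-5.5,-1,0,0,0,1],[-10,-9.2,-2,0,0,0,1],[-14.5,-13.2,-2.9,0,0,0,1],[-19,-17.5,-2.9,0,0,0,1],[-23.5,-21.7,-2.9,0,0,0,1],[-28,-25.8,-2.9,0,0,0,1],[-32,-30,-2.9,0,0,0,1],[-35.5,-34,-2.9,0,0,0,1],[-38.5,-39,-2.9,0,0,0,1],[-41.5,-44,-2.6,0,0,0,1],[-44.5,-49.5,-2.4,0,0,0,1]]]}'; python3 go.py 522 -282 250 166.3
```

```text
time: 1.6
tool_pos: [457.2, -6.6, 255.0]
tcp_rot: [180.0, -0.0, 166.1]
ft_force: [0.6, 0.3, 0.4]
finger_gap: 85.4
grip_force: 0.0
t 1.6 pos [457.2  -6.6 255. ] rot [ 1.7999e+02 -1.0000e-02  1.6611e+02] F [0.6 0.3 0.4] gap 85.4 grip 0.0
shift cm [-12.9  -25.18   0.49] turn [ 0.    -0.    -0.003] dist 282.9
```

```bash
python3 -m handwheel '{"series":[[[-2.5,-5,0.2,0,0,0,1],[-5.2,-10.2,0.4,0,0,0,1],[-8,-15.5,0.4,0,0,-0.003,1],[-10.5,-20.5,0.4,0,0,-0.003,1],[-12.3,-24,0.4,0,0,-0.003,1],[-12.9,-25.2,0.4,0,0,-0.003,1],[-12.9,-25.2,0.4,0,0,-0.003,1],[-12.9,-25.2,0.4,0,0,-0.003,1]]]}'
python3 - <<'E'
from bench import status, eyes
from h import *
import cv2
s=eyes.snapshot("wrist"); cv2.imwrite("pics/w1.png",cv2.cvtColor(s["img"],cv2.COLOR_RGB2BGR)); print(s["mtx"],s["k1"],s["R"],s["t"])
C=-np.array(s["R"]).T@s["t"]; print("cam",C)
for l in ((0,0,174),(12,4,174),(-12,-4,174),(10,0,112)): print(l,proj(cam(s),world((522,-282,-13.7),l,0)).round(1))
for l in ((40,45,45),(40,-45,45),(-40,-45,45),(-40,45,45)): print(l,proj(cam(s),world((522,-282,-13.7),l,0)).round(1))
E
```

```text
time: 2.6
tool_pos: [521.7, -279.2, 251.2]
tcp_rot: [180.0, -0.0, 166.3]
ft_force: [-0.2, -0.3, 0.3]
finger_gap: 85.4
grip_force: 0.0
[[358.50516067   0.         281.85413177]
 [  0.         358.50516067 211.62041765]
 [  0.           0.           1.        ]] -0.09626411756749509 [[ 2.37678680e-01  9.71343408e-01  9.10180076e-04]
 [ 9.26591055e-01 -2.27009144e-01  2.99826391e-01]
 [ 2.91441008e-01 -7.04189762e-02 -9.53993347e-01]] [ 147.81278966 -592.61723662  227.06527873]
cam [ 447.80574834 -262.11680587  394.16651629]
(0, 0, 174) [279.  222.8]
(12, 4, 174) [285.1 239.9]
(-12, -4, 174) [272.7 205.1]
(10, 0, 112) [279.5 209.4]
(40, 45, 45) [323.7 218.1]
(40, -45, 45) [236.2 218.2]
(-40, -45, 45) [233.1 139.6]
(-40, 45, 45) [326.4 139.5]
```

View pics/w1.png

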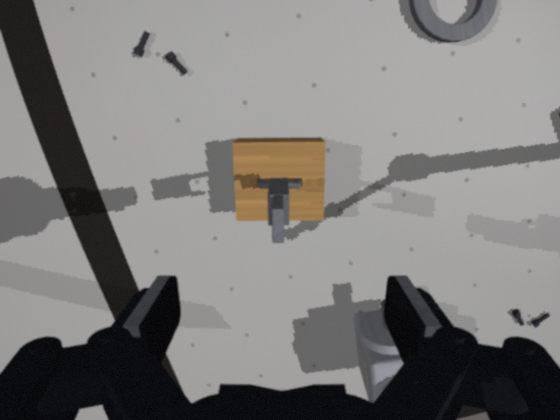

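The wrist view agrees with the fit. The block corners are at (233,139), (326,139), (324,220) and (236,220), and the tab top spans rows 207-242 at column 279, so it's about 1.5 mm further +x than fitted. Time to descend and grip.

```bash
python3 go.py 523 -282 141 166.3
```

```text
t 2.65 pos [ 521.8 -279.1  251.5] rot [179.98   0.   166.34] F [ 0.2 -0.  -0.2] gap 85.2 grip 0.0
shift cm [-0.18 -0.25 11.05] turn [0.    0.    0.001] dist 110.5
```

```bash
python3 -m handwheel '{"series":[[[-0.2,-0.3,2,0,0,0,1],[-0.2,-0.3,5,0,0,0,1],[-0.2,-0.3,8,0,0,0,1],[-0.2,-0.3,10.2,0,0,0,1],[-0.2,-0.3,11,0,0,0,1],[-0.2,-0.3,11,0,0,0,0.5],[-0.2,-0.3,11,0,0,0,0.1],[-0.2,-0.3,11,0,0,0,0],[-0.2,-0.3,11,0,0,0,0],[-0.2,-0.3,11,0,0,0,0],[-0.2,-0.3,11,0,0,0,0],[-0.2,-0.3,11,0,0,0,0]]]}' 60; python3 go.py 523 -282 260 166.3
```

```text
time: 4.15
tool_pos: [523.3, -284.1, 141.9]
tcp_rot: [-180.0, 0.1, 166.3]
ft_force: [-0.3, 0.4, 5.3]
finger_gap: 7.4
grip_force: 61.3
t 4.15 pos [ 523.3 -284.1  141.9] rot [-1.7998e+02  5.0000e-02  1.6626e+02] F [-0.3  0.4  5.3] gap 7.4 grip 61.3
shift cm [  0.07   0.2  -11.81] turn [-0.     0.001 -0.001] dist 118.1
```

```bash
python3 go.py 552.7 -21 346 197.2;  python3 -m handwheel '{"series":[[[0,0,-0.5,0,0,0,0],[0,0,-1.5,0,0,0,0],[0,0,-3,0,0,0,0],[0,0,-5,0,0,0,0],[0,0,-7.5,0,0,0,0],[0,0,-10.5,0,0,0,0],[0,0,-13.5,0,0,0,0],[0,0,-16.5,0,0,0,0],[0,0,-19,0,0,0,0],[0,0,-20.4,0,0,0,0],[0,0,-20.4,0,0,0,0],[0,0,-20.4,0,0,0,0]]]}';python3 go.py 552.7 -21 346 197.2
```

```text
t 4.15 pos [ 523.3 -284.1  141.9] rot [-1.7998e+02  5.0000e-02  1.6626e+02] F [-0.3  0.4  5.3] gap 7.4 grip 61.3
shift cm [  3.38  26.25 -20.42] turn [-0.001  0.001 -0.54 ] dist 334.3
time: 5.65
tool_pos: [522.7, -283.7, 344.1]
tcp_rot: [180.0, -0.1, 166.3]
ft_force: [-0.3, -0.4, -2.1]
finger_gap: 7.2
grip_force: 60.5
t 5.65 pos [ 522.7 -283.7  344.1] rot [ 1.7997e+02 -1.0000e-01  1.6626e+02] F [-0.3 -0.4 -2.1] gap 7.2 grip 60.5
shift cm [ 3.32 26.23 -0.17] turn [ 0.001 -0.002 -0.54 ] dist 264.4
```

```bash
python3 -m handwheel '{"series":[[[0.3,2,-0.1,0,0,-0.05,0],[0.7,5.5,-0.2,0,0,-0.13,0],[1.2,9.5,-0.2,0,0,-0.22,0],[1.7,13.5,-0.2,0,0,-0.31,0],[2.2,17.5,-0.2,0,0,-0.40,0],[2.7,21.5,-0.2,0,0,-0.48,0],[3.1,24.7,-0.2,0,0,-0.53,0],[3.3,26.2,-0.2,0,0,-0.54,0],[3.3,26.2,-0.2,0,0,-0.54,0],[3.3,26.2,-0.2,0,0,-0.54,0],[3.3,26.2,-0.2,0,0,-0.54,0]]]}'
python3 - <<'E'
from bench import status, eyes
from h import *
import cv2
st=status.sense(); print(st["time"],st["tool_pos"],st["tcp_rot"],st["ft_force"])
P=(610.1,-3.3,17.2)
a=eyes.snapshot("side"); w=eyes.snapshot("wrist")
bg=lambda s:cv2.cvtColor(s["img"],cv2.COLOR_RGB2BGR)
a_,w_=bg(a),bg(w)
cv2.imwrite("pics/s2r.png",a_); cv2.imwrite("pics/w2r.png",w_)
def mk(im,c,l,x0,y0,k,col):
    p=proj(c,world(P,l,0)); cv2.drawMarker(im,(int((p[0]+.5-x0)*k),int((p[1]+.5-y0)*k)),col,0,8,1); return p.round(1).tolist()
x0,y0,k=220,110,4
i=cv2.resize(a_[y0:y0+100,x0:x0+100],None,fx=k,fy=k,interpolation=cv2.INTER_CUBIC); i=cv2.convertScaleAbs(i,alpha=1.6,beta=10)
w3=cv2.resize(w_[:, 140:420],None,fx=1.42,fy=1.42)[:596]
for l in ((0,-41,300),(0,16,300),(0,-16,300),(0,115,315),(0,0,305)):
    print(l,"side",mk(i,"side",l,x0,y0,k,(0,0,255)),"wrist",mk(w3,cam(w),l,140,0,1.42,(0,0,255)))
o=np.zeros((600,800,3),np.uint8); o[:400,:400]=i; o[:w3.shape[0],402:402+w3.shape[1]]=w3[:,:398]
cv2.imwrite("pics/c2.png",o)
E
```

```text
time: 7.02
tool_pos: [553.1, -22.6, 347.2]
tcp_rot: [-180.0, -0.0, -162.9]
ft_force: [-0.6, -0.1, -2.1]
finger_gap: 6.9
grip_force: 60.5
7.025 [553.07554343 -22.64797803 347.22637228] [-1.79989575e+02 -1.30717430e-02 -1.62897522e+02] [-0.57546801 -0.10986495 -2.09649851]
(0, -41, 300) side [307.0, 171.0] wrist [221.2, 328.2]
(0, 16, 300) side [285.5, 161.9] wrist [312.0, 328.2]
(0, -16, 300) side [297.4, 166.9] wrist [260.9, 328.4]
(0, 115, 315) side [251.2, 141.1] wrist [476.0, 339.0]
(0, 0, 305) side [291.5, 162.2] wrist [286.6, 333.3]
```

View pics/c2.png

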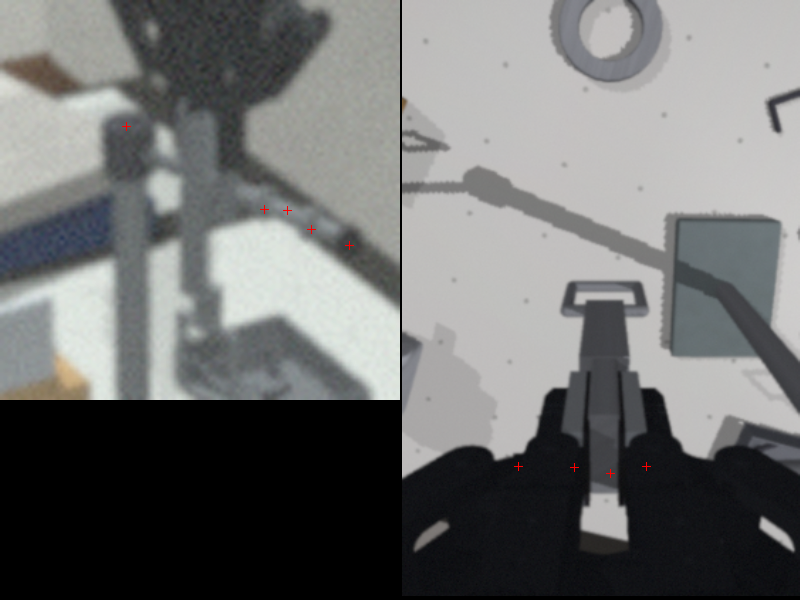

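The side crop puts the knob about 2 px above the prediction, and the wrist view shows the loop square in the grip. The bar is hidden by the fingers, so I'll rise over the arm where the wrist camera can see both collars and the loop.

```bash
python3 go.py 600 -6 460 197.2
```

```text
t 7.12 pos [553.1 -22.5 347.3] rot [-179.99   -0.   -162.89] F [ 0.5  0.3 -1.4] gap 7.1 grip 60.5
shift cm [ -4.96   0.19 -11.27] turn [-0.    -0.    -0.002] dist 123.2
```

```bash
python3 -m handwheel '{"series":[[[0,0,-2,0,0,0,0],[0,0,-5,0,0,0,0],[0,0,-8,0,0,0,0],[0,0,-10.5,0,0,0,0],[-0.8,0.2,-11.3,0,0,0,0],[-2.5,0.2,-11.3,0,0,0,0],[-4.2,0.2,-11.3,0,0,0,0],[-5,0.2,-11.3,0,0,0,0],[-5,0.2,-11.3,0,0,0,0],[-5,0.2,-11.3,0,0,0,0]]]}'
python3 - <<'E'
from bench import status, eyes
from h import *
import cv2
P=(610.1,-3.3,17.2)
w=eyes.snapshot("wrist"); im=cv2.cvtColor(w["img"],cv2.COLOR_RGB2BGR); cv2.imwrite("pics/w3r.png",im)
np.save("w3cam.npy",np.array([0],object)); import pickle; pickle.dump(cam(w),open("w3cam.pkl","wb")); pickle.dump(status.sense(),open("w3st.pkl","wb"))
x0,y0,k=170,110,4
i=cv2.resize(im[y0:y0+150,x0:x0+200],None,fx=k,fy=k,interpolation=cv2.INTER_CUBIC); i=cv2.convertScaleAbs(i,alpha=1.6,beta=20)
for l in ((0,-41,300),(0,18,300),(0,-18,300),(0,115,315)):
    p=proj(cam(w),world(P,l,0)); print(l,p.round(1)); cv2.drawMarker(i,(int((p[0]+.5-x0)*k),int((p[1]+.5-y0)*k)),(0,0,255),0,10,1)
cv2.imwrite("pics/w3.png",i)
E
```

```text
time: 8.38
tool_pos: [600.0, -5.1, 460.5]
tcp_rot: [-180.0, -0.0, -162.8]
ft_force: [-0.0, -0.0, -2.2]
finger_gap: 7.0
grip_force: 60.4
(0, -41, 300) [235.2 202. ]
(0, 18, 300) [302.2 201.9]
(0, -18, 300) [261.3 202. ]
(0, 115, 315) [416.8 206.7]
```

View pics/w3.png

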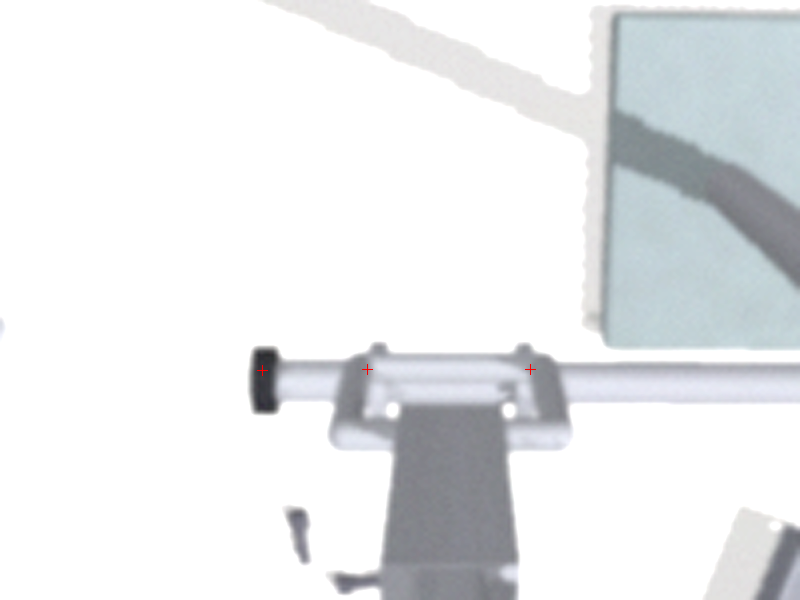

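The wrist view shows the bar at crop rows 361-403, about 3 px past my marks, so the stand sits about 2.5 mm further +x. The collars are centred on column 452 and the loop on 451, so the sideways alignment is good. Now I check the hanger's x in the grip using the loop bars.

Run:
```python
from h import *; import pickle
c=pickle.load(open("w3cam.pkl","rb")); s=pickle.load(open("w3st.pkl","rb")); T=s["tool_pos"]
f=lambda p:(( p-[170,110]+.5)*4).round(0).tolist()
for dx in (0,2):
  for l in ((0,0,0),(0,0,6),(-3,0,3),(3,0,3),(0,-21,45),(0,21,45),(-3,0,45),(0,-21,3),(0,21,3),(-12,-8,68),(-12,8,68),(-12,0,126)):
    a=np.radians(17.2); p=(T[0]+dx*np.cos(a),T[1]+dx*np.sin(a),17.2); print(dx,l,f(proj(c,world(p,l,T[2]-130))),end=" ")
  print()
for q in ((610.1,-3.3),(612.7,-2.5),(613.6,-2.2)):
  for l in ((-5,0,300),(5,0,300),(0,16,309),(0,-16,309),(9,16,300),(0,-41,300)): print(q,l,f(proj(c,world((*q,17.2),l,0))),end=" ")
  print()
```

```text
0 (0, 0, 0) [455.0, 363.0] 0 (0, 0, 6) [456.0, 371.0] 0 (-3, 0, 3) [455.0, 352.0] 0 (3, 0, 3) [455.0, 382.0] 0 (0, -21, 45) [331.0, 435.0] 0 (0, 21, 45) [582.0, 435.0] 0 (-3, 0, 45) [457.0, 418.0] 0 (0, -21, 3) [348.0, 367.0] 0 (0, 21, 3) [563.0, 367.0] 0 (-12, -8, 68) [404.0, 408.0] 0 (-12, 8, 68) [511.0, 408.0] 0 (-12, 0, 126) [460.0, 565.0] 
2 (0, 0, 0) [455.0, 372.0] 2 (0, 0, 6) [456.0, 381.0] 2 (-3, 0, 3) [455.0, 362.0] 2 (3, 0, 3) [455.0, 391.0] 2 (0, -21, 45) [332.0, 447.0] 2 (0, 21, 45) [582.0, 446.0] 2 (-3, 0, 45) [457.0, 430.0] 2 (0, -21, 3) [348.0, 377.0] 2 (0, 21, 3) [563.0, 377.0] 2 (-12, -8, 68) [404.0, 421.0] 2 (-12, 8, 68) [511.0, 421.0] 2 (-12, 0, 126) [460.0, 581.0] 
(610.1, -3.3) (-5, 0, 300) [449.0, 348.0] (610.1, -3.3) (5, 0, 300) [449.0, 392.0] (610.1, -3.3) (0, 16, 309) [524.0, 381.0] (610.1, -3.3) (0, -16, 309) [374.0, 382.0] (610.1, -3.3) (9, 16, 300) [521.0, 409.0] (610.1, -3.3) (0, -41, 300) [263.0, 370.0] 
(612.7, -2.5) (-5, 0, 300) [449.0, 360.0] (612.7, -2.5) (5, 0, 300) [449.0, 403.0] (612.7, -2.5) (0, 16, 309) [524.0, 393.0] (612.7, -2.5) (0, -16, 309) [374.0, 394.0] (612.7, -2.5) (9, 16, 300) [521.0, 420.0] (612.7, -2.5) (0, -41, 300) [263.0, 382.0] 
(613.6, -2.2) (-5, 0, 300) [449.0, 364.0] (613.6, -2.2) (5, 0, 300) [449.0, 407.0] (613.6, -2.2) (0, 16, 309) [524.0, 398.0] (613.6, -2.2) (0, -16, 309) [375.0, 398.0] (613.6, -2.2) (9, 16, 300) [521.0, 424.0] (613.6, -2.2) (0, -41, 300) [264.0, 386.0]
```

```bash
python3 -m handwheel '{"series":[[[1.5,0,0,0,0,0,0],[3.8,0.03,0,0,0,0,0],[4.7,0.03,-0,0,0,0,0],[4.7,0.03,2,0,0,0,0],[4.7,0.03,5,0,0,0,0],[4.7,0.03,8,0,0,0,0],[4.7,0.03,10.5,0,0,0,0],[4.7,0.03,11.4,0,0,0,0],[4.7,0.03,11.4,0,0,0,0],[4.7,0.03,11.4,0,0,0,0],[4.7,0.03,11.4,0,0,0,0]]]}'; python3 go.py 612.3 -1.3 346 197.2
```

```text
time: 9.8
tool_pos: [555.8, -18.6, 347.7]
tcp_rot: [-179.9, 0.1, -162.8]
ft_force: [-0.1, 1.1, -1.1]
finger_gap: 7.0
grip_force: 60.4
t 9.8 pos [555.8 -18.6 347.7] rot [-1.7995e+02  1.1000e-01 -1.6280e+02] F [-0.1  1.1 -1.1] gap 7.0 grip 60.4
shift cm [-5.9  -0.02  0.18] turn [-0.001  0.002 -0.   ] dist 59.1
```

```bash
python3 -m handwheel '{"series":[[[-0.8,0,0.1,0,0,0,0],[-2,0,0.15,0,0,0,0],[-3.5,0,0.15,0,0,0,0],[-4.8,0,0.15,0,0,0,0],[-5.6,0,0.15,0,0,0,0],[-5.9,0,0.15,0,0,0,0],[-5.9,0,0.15,0,0,0,0],[-5.9,0,0.15,0,0,0,0]]]}'; python3 go.py 612.3 -1.3 316 197.2
```

```text
time: 10.8
tool_pos: [611.5, -1.1, 344.9]
tcp_rot: [-180.0, 0.0, -162.8]
ft_force: [0.1, 0.1, -0.5]
finger_gap: 7.0
grip_force: 60.5
t 10.8 pos [611.5  -1.1 344.9] rot [-180.      0.   -162.81] F [ 0.1  0.1 -0.5] gap 7.0 grip 60.5
shift cm [-0.07 -0.04  2.89] turn [-0.  0. -0.] dist 29.0
```

```bash
python3 -m handwheel '{"series":[[[-0.05,0,0.4,0,0,0,0],[-0.05,0,0.8,0,0,0,0],[-0.05,0,1.1,0,0,0,0],[-0.05,0,1.3,0,0,0,0],[-0.05,0,1.3,0,0,0,0]]]}'; python3 go.py 612.3 -1.3 316 197.2
```

```text
time: 11.42
tool_pos: [612.1, -0.9, 331.5]
tcp_rot: [180.0, -0.0, -162.8]
ft_force: [-0.0, 0.4, -1.1]
finger_gap: 7.1
grip_force: 60.5
t 11.43 pos [612.1  -0.9 331.5] rot [ 1.7999e+02 -2.0000e-02 -1.6280e+02] F [-0.   0.4 -1.1] gap 7.1 grip 60.5
shift cm [-0.01 -0.05  1.55] turn [ 0. -0.  0.] dist 15.6
```

```bash
python3 -m handwheel '{"series":[[[0,0,0.4,0,0,0,0],[0,0,0.8,0,0,0,0],[0,0,1.2,0,0,0,0],[0,0,1.5,0,0,0,0],[0,0,1.5,0,0,0,0],[0,0,1.5,0,0,0,0]]]}'; python3 go.py 612.3 -1.3 313 197.2
```

```text
time: 12.18
tool_pos: [612.2, -0.9, 316.9]
tcp_rot: [-180.0, 0.0, -162.8]
ft_force: [-0.2, 0.3, -1.6]
finger_gap: 7.4
grip_force: 60.5
t 12.18 pos [612.2  -0.9 316.9] rot [-1.800e+02  1.000e-02 -1.628e+02] F [-0.2  0.3 -1.6] gap 7.4 grip 60.5
shift cm [ 0.   -0.04  0.39] turn [-0.  0.  0.] dist 3.9
```

Free so far. Small steps down to contact.

```bash
python3 -m handwheel '{"series":[[[0,0,0.15,0,0,0,0],[0,0,0.25,0,0,0,0],[0,0,0.25,0,0,0,0]]]}'
```

```text
time: 12.55
tool_pos: [612.1, -0.9, 314.2]
tcp_rot: [180.0, -0.0, -162.8]
ft_force: [-0.4, -0.1, -1.6]
finger_gap: 7.4
grip_force: 60.5
```

```bash
python3 -m handwheel '{"series":[[[0,0,0.06,0,0,0,0],[0,0,0.1,0,0,0,0],[0,0,0.1,0,0,0,0]]]}'
```

```text
time: 12.92
tool_pos: [612.2, -0.9, 313.3]
tcp_rot: [180.0, -0.0, -162.8]
ft_force: [-0.2, -0.6, -0.9]
finger_gap: 7.0
grip_force: 60.5
```

```bash
python3 -m handwheel '{"series":[[[0,0,0.06,0,0,0,0],[0,0,0.1,0,0,0,0],[0,0,0.1,0,0,0,0]]]}'
```

```text
time: 13.3
tool_pos: [612.3, -0.9, 312.9]
tcp_rot: [-180.0, 0.0, -162.8]
ft_force: [-1.2, 0.9, 2.8]
finger_gap: 7.6
grip_force: 61.0
```

```bash
python3 -m handwheel '{"series":[[[0,0,0,0,0,0,0.3],[0,0,0,0,0,0,0.6],[0,0,0,0,0,0,0.6],[0,0,-1.5,0,0,0,0.6],[0,0,-4,0,0,0,0.6],[0,0,-7,0,0,0,0.6],[0,0,-10,0,0,0,0.6],[0,0,-12,0,0,0,0.6],[0,0,-12,0,0,0,0.6]]]}' 60
python3 - <<'E'
from bench import status, eyes
from h import *
import cv2,pickle
w=eyes.snapshot("wrist"); im=cv2.cvtColor(w["img"],cv2.COLOR_RGB2BGR); pickle.dump((cam(w),status.sense()),open("w4.pkl","wb"))
s=cv2.cvtColor(eyes.snapshot("side")["img"],cv2.COLOR_RGB2BGR); t=cv2.cvtColor(eyes.snapshot("top")["img"],cv2.COLOR_RGB2BGR)
i=cv2.resize(im[130:330,180:380],(600,600),interpolation=cv2.INTER_CUBIC)
j=cv2.resize(s[130:230,260:326],(198,300),interpolation=cv2.INTER_CUBIC)
o=np.zeros((600,800,3),np.uint8); o[:,:600]=i; o[:300,602:]=j; o[300:,602:]=cv2.resize(t[160:226,240:284],(198,300),interpolation=cv2.INTER_CUBIC)
cv2.imwrite("pics/c4.png",cv2.convertScaleAbs(o,alpha=1.4,beta=10)); cv2.imwrite("pics/s4r.png",s)
E
```

```text
time: 14.42
tool_pos: [612.8, -0.9, 435.6]
tcp_rot: [-179.9, 0.3, -162.8]
ft_force: [0.4, 0.4, 0.7]
finger_gap: 51.3
grip_force: 0.0
```

View pics/c4.png

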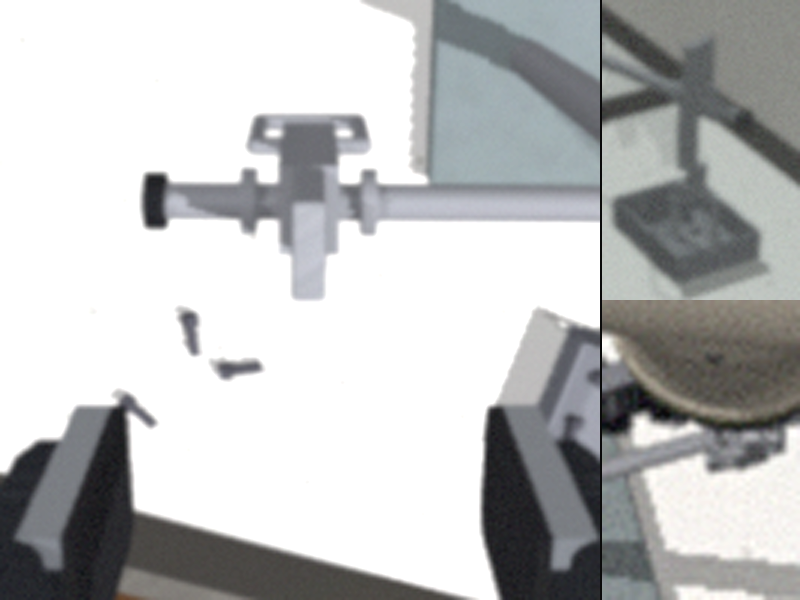

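The hanger hangs between the collars (249 and 369 px) with its tab centred at 308 and its loop square, spanning 248-370 px at rows 115-150. From this picture I estimate the hanger's lean and the loop position.

Run:
```python
from h import *; import pickle
c,s=pickle.load(open("w4.pkl","rb"))
f=lambda X:((proj(c,X)-[180,130]+.5)*3).round(0).tolist()
S=np.array([612.5,-1.7,305]); A=Ro.from_euler("z",17.2,degrees=True)
print("bar edges",[f(S+A.apply(v)) for v in ((-5,0,-5),(5,0,-5))],"collar",[f(S+A.apply(v)) for v in ((9,16,-5),(-9,16,-5),(9,-16,-5))])
for th in (-.06,-.03,0,.03,.06):
    B=A*Ro.from_euler("y",th); g=lambda x,y,z:f(S+B.apply([x,y,z-122]))
    print(th,"tabtop far/near",g(12,0,162),g(-12,0,162),"step edge",g(-12,0,70),"upbar",g(-3,0,45),"lowbar",g(-3,0,3),g(3,0,3),"side",g(0,21,24),g(0,-21,24), "loop pt",(S+B.apply([0,0,6-122])).round(1))
```

```text
bar edges [[310.0, 184.0], [310.0, 220.0]] collar [[369.0, 234.0], [370.0, 169.0], [251.0, 234.0]]
-0.06 tabtop far/near [310.0, 295.0] [310.0, 193.0] step edge [310.0, 133.0] upbar [310.0, 149.0] lowbar [309.0, 131.0] [309.0, 147.0] side [369.0, 148.0] [250.0, 148.0] loop pt [6.191e+02 4.000e-01 1.892e+02]
-0.03 tabtop far/near [310.0, 299.0] [310.0, 198.0] step edge [310.0, 128.0] upbar [310.0, 142.0] lowbar [309.0, 122.0] [309.0, 138.0] side [369.0, 140.0] [250.0, 140.0] loop pt [615.8  -0.7 189.1]
0 tabtop far/near [310.0, 304.0] [310.0, 204.0] step edge [310.0, 124.0] upbar [310.0, 136.0] lowbar [309.0, 112.0] [309.0, 128.0] side [369.0, 132.0] [250.0, 132.0] loop pt [612.5  -1.7 189. ]
0.03 tabtop far/near [310.0, 308.0] [310.0, 209.0] step edge [310.0, 119.0] upbar [310.0, 129.0] lowbar [309.0, 103.0] [309.0, 119.0] side [369.0, 123.0] [249.0, 124.0] loop pt [609.2  -2.7 189.1]
0.06 tabtop far/near [310.0, 312.0] [310.0, 215.0] step edge [310.0, 114.0] upbar [310.0, 122.0] lowbar [309.0, 93.0] [309.0, 109.0] side [370.0, 115.0] [249.0, 115.0] loop pt [605.9  -3.8 189.2]
```

Run:
```python
import cv2
# loop rows in c4 crop: vertical profile on the loop, away from the strip
i=cv2.cvtColor(cv2.imread("pics/c4.png"),cv2.COLOR_BGR2GRAY)
for x in (262,270,350,356): print(x,i[100:165:2,x].tolist())
print("bar 450",i[170:235:3,450].tolist()); print("tab 308",i[150:310:4,308].tolist())
```

```text
262 [255, 255, 255, 255, 255, 255, 253, 207, 156, 128, 115, 111, 112, 115, 121, 126, 131, 130, 126, 126, 133, 145, 169, 187, 190, 191, 202, 223, 255, 255, 255, 255, 255]
270 [255, 255, 255, 255, 255, 255, 252, 211, 179, 172, 173, 174, 172, 175, 198, 229, 254, 249, 217, 176, 144, 140, 146, 163, 180, 186, 200, 224, 255, 255, 255, 255, 255]
350 [255, 255, 255, 255, 255, 255, 248, 203, 157, 135, 126, 126, 132, 140, 165, 195, 223, 224, 200, 178, 168, 173, 182, 185, 181, 181, 196, 224, 255, 255, 255, 255, 255]
356 [255, 255, 255, 255, 255, 255, 250, 206, 156, 124, 112, 111, 114, 115, 115, 117, 118, 121, 125, 136, 155, 172, 186, 191, 189, 185, 198, 224, 255, 255, 255, 255, 255]
bar 450 [170, 168, 168, 168, 155, 135, 136, 150, 165, 178, 188, 194, 196, 193, 192, 183, 186, 232, 255, 255, 255, 255]
tab 308 [109, 109, 110, 109, 115, 112, 111, 112, 111, 111, 114, 112, 114, 153, 192, 196, 196, 197, 199, 201, 198, 196, 195, 196, 196, 199, 196, 198, 199, 200, 198, 192, 191, 193, 195, 193, 191, 204, 255, 255]
```

```bash
python3 go.py 429 282 250 93.4
```

```text
t 14.57 pos [612.   -0.9 431.3] rot [ 1.7997e+02 -7.0000e-02 -1.6280e+02] F [-1.  -0.1 -0.3] gap 51.1 grip 0.0
shift cm [ 9.1  32.43 18.16] turn [-1.000e-03 -1.000e-03  1.812e+00] dist 382.6
```

```bash
python3 -m handwheel '{"series":[[[0.8,2.5,0,0,0,0.1,1],[2,6,0,0,0,0.27,1],[3.2,10,0,0,0,0.45,1],[4.5,14.5,0,0,0,0.63,1],[6,19,1,0,0,0.81,1],[7,23.5,4,0,0,0.99,1],[8,27.5,8,0,0,1.17,1],[8.7,30.5,12,0,0,1.35,1],[9.1,32.4,15.5,0,0,1.53,1],[9.1,32.4,18,0,0,1.7,1],[9.1,32.4,18.2,0,0,1.81,1],[9.1,32.4,18.2,0,0,1.81,1]]]}'; python3 -m handwheel '{"series":[[[0,0,0,0,0,0,1],[0,0,0,0,0,0,1]]]}';  python3 - <<'E'
from bench import status, eyes
from h import *
import cv2,pickle
w=eyes.snapshot("wrist"); im=cv2.cvtColor(w["img"],cv2.COLOR_RGB2BGR); pickle.dump((cam(w),status.sense()),open("w5.pkl","wb"))
cv2.imwrite("pics/w5r.png",im); st=status.sense(); print(st["tool_pos"],st["tcp_rot"])
P=(512.2,286.6,3.4); im=cv2.convertScaleAbs(im,alpha=1.2,beta=10)
for l in ((-100,-10,122),(-100,10,122),(-70,10,122),(-70,-10,122),(0,0,141),(100,-4,90),(100,4,90)):
    p=proj(cam(w),world(P,l,15)); print(l,p.round(1)); cv2.drawMarker(im,tuple(int(v) for v in p.round()),(0,0,255),0,8,1)
cv2.imwrite("pics/w5.png",cv2.resize(im,None,fx=1.42,fy=1.42,interpolation=cv2.INTER_CUBIC))
E
python3 go.py 429 282 250 93.4
```

```text
time: 16.08
tool_pos: [428.5, 281.4, 248.6]
tcp_rot: [-179.9, 0.1, 93.5]
ft_force: [1.1, 0.4, 0.6]
finger_gap: 85.4
grip_force: 0.0
time: 16.32
tool_pos: [429.6, 281.7, 250.6]
tcp_rot: [180.0, -0.0, 93.6]
ft_force: [-0.7, 0.1, 0.1]
finger_gap: 85.5
grip_force: 0.0
[429.64002984 281.74564215 250.68619947] [ 1.79964768e+02 -1.71141549e-02  9.35481116e+01]
(-100, -10, 122) [258.2 218.1]
(-100, 10, 122) [257.7 192.4]
(-70, 10, 122) [298.3 192.5]
(-70, -10, 122) [297.9 218.2]
(0, 0, 141) [398.7 213.3]
(100, -4, 90) [492.2 199.9]
(100, 4, 90) [493.7 191. ]
t 16.38 pos [429.6 281.7 250.7] rot [ 1.7996e+02 -2.0000e-02  9.3550e+01] F [ 0.1  0.5 -0.2] gap 85.6 grip 0.0
shift cm [ 0.03 -0.06  0.07] turn [ 0.001 -0.     0.003] dist 1.0
```

View pics/w5.png

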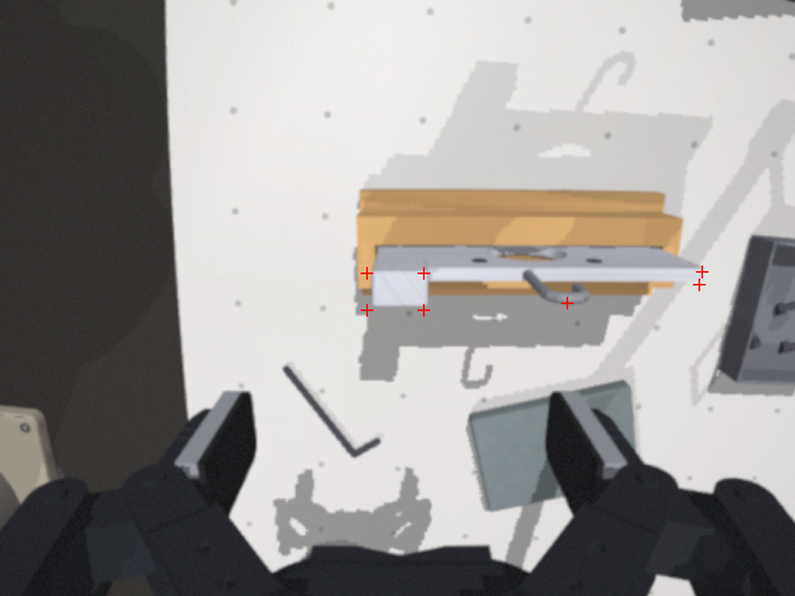

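The last picture shows the ear top at (373-428, 271-305). That's about 2.6 mm further +x and 1.6 mm further +y than predicted, with a matching yaw, so the ear centre is near (430, 283.3). Descend and grip.

```bash
python3 go.py 429.9 283.3 108 93.4; python3 -m handwheel '{"series":[[[0.16,0,3,0,0,0,1],[0.16,0,7,0,0,0,1],[0.16,0,11,0,0,0,1],[0.16,0,13.3,0,0,0,1],[0.16,0,14.2,0,0,0,1],[0.16,0,14.2,0,0,0,1],[0.16,0,14.2,0,0,0,1]]]}'; python3 go.py 429.9 283.3 108 93.4
```

```text
t 16.38 pos [429.6 281.7 250.7] rot [ 1.7996e+02 -2.0000e-02  9.3550e+01] F [ 0.1  0.5 -0.2] gap 85.6 grip 0.0
shift cm [ 0.15  0.03 14.27] turn [ 0.001 -0.     0.003] dist 142.7
time: 17.25
tool_pos: [430.3, 283.8, 109.9]
tcp_rot: [179.9, -0.1, 93.5]
ft_force: [0.8, 0.3, 0.3]
finger_gap: 85.7
grip_force: 0.0
t 17.25 pos [430.3 283.8 109.9] rot [ 1.7987e+02 -5.0000e-02  9.3500e+01] F [0.8 0.3 0.3] gap 85.7 grip 0.0
shift cm [-0.05 -0.05  0.19] turn [ 0.002 -0.001  0.002] dist 2.0
```

```bash
python3 -m handwheel '{"series":[[[-0.05,0,0.1,0,0,0,0.6],[-0.05,0,0.1,0,0,0,0.4],[-0.05,0,0.1,0,0,0,0.3],[-0.05,0,0.1,0,0,0,0.2],[-0.05,0,0.1,0,0,0,0.2],[-0.05,0,0.1,0,0,0,0.2],[-0.05,0,0.1,0,0,0,0.2]]]}' 120; python3 go.py 429.9 283.3 260 93.4
```

```text
time: 18.12
tool_pos: [429.6, 283.1, 108.0]
tcp_rot: [180.0, -0.0, 93.5]
ft_force: [-1.7, 0.3, 5.1]
finger_gap: 28.1
grip_force: 119.9
t 18.12 pos [429.6 283.1 108. ] rot [ 1.7997e+02 -3.0000e-02  9.3500e+01] F [-1.7  0.3  5.1] gap 28.1 grip 119.9
shift cm [  0.02   0.04 -15.2 ] turn [ 0.001 -0.     0.002] dist 152.0
```

```bash
python3 -m handwheel '{"series":[[[0,0,-0.5,0,0,0,0.2],[0,0,-1.5,0,0,0,0.2],[0,0,-3,0,0,0,0.2],[0,0,-5,0,0,0,0.2],[0,0,-7.5,0,0,0,0.2],[0,0,-9.5,0,0,0,0.2],[0,0,-10,0,0,0,0.2],[0,0,-10,0,0,0,0.2],[0,0,-10,0,0,0,0.2]]]}'; python3 go.py 480 -42 208 107.2
cat > avg.py <<'E'
from bench import status,eyes; import numpy as np
F=[];G=[]
for k in range(4):
    s=status.sense(); F.append(s["ft_force"]); G.append(s["wrist_torque"]); eyes.snapshot("side")
print("t",round(s["time"],2),"F",np.mean(F,0).round(2),"sd",np.std(F,0).round(2),"M",np.mean(G,0).round(3),"pos",s["tool_pos"].round(1),"rot",s["tcp_rot"].round(2),"gap",round(s["finger_gap"],1))
E
python3 avg.py
```

```text
time: 19.25
tool_pos: [428.8, 282.5, 206.2]
tcp_rot: [-179.9, 0.0, 93.5]
ft_force: [-0.0, -0.4, -3.8]
finger_gap: 28.4
grip_force: 118.7
t 19.25 pos [428.8 282.5 206.2] rot [-1.799e+02  5.000e-02  9.349e+01] F [-0.  -0.4 -3.8] gap 28.4 grip 118.7
shift cm [-32.7    3.13  -0.16] turn [-0.002  0.001 -0.239] dist 328.5
t 19.4 F [-0.18 -0.17 -3.49] sd [0.66 0.39 0.5 ] M [-0.033  0.318 -0.005] pos [428.9 282.6 206.3] rot [-1.7991e+02  4.0000e-02  9.3490e+01] gap 28.2
```

Free weight reads about 3.5 N. The post blocks a low path, so I'll carry the flange over its top (bottom edge above 335 mm) at a short radius, then come down on the -x side of the hanger.

```bash
python3 go.py 395 200 432 93.5; python3 -m handwheel '{"series":[[[0,-0.3,-1.5,0,0,0,0.2],[0,-0.8,-4.5,0,0,0,0.2],[-0.5,-1.3,-8,0,0,0,0.2],[-1.2,-1.8,-11.5,0,0,0,0.2],[-2.2,-2.3,-15,0,0,0,0.2],[-3.2,-2.7,-18.5,0,0,0,0.2],[-4.4,-3,-21,0,0,0,0.2],[-5.6,-3,-22.3,0,0,0,0.2],[-7,-3,-22.6,0,0,0,0.2],[-8.5,-3,-22.6,0,0,0,0.2],[-8.5,-3,-22.6,0,0,0,0.2],[-8.5,-3,-22.6,0,0,0,0.2]]]}'; python3 go.py 395 -52 432 107.2
```

```text
t 19.45 pos [429.  282.6 206.5] rot [-1.7993e+02  3.0000e-02  9.3490e+01] F [-1.  -0.8 -4.3] gap 28.1 grip 118.7
shift cm [ -8.05  -3.93 -22.54] turn [-0.001  0.001 -0.   ] dist 242.5
time: 20.95
tool_pos: [404.5, 196.0, 432.4]
tcp_rot: [-179.9, 0.0, 93.5]
ft_force: [0.5, -0.4, -3.4]
finger_gap: 28.0
grip_force: 118.9
t 20.95 pos [404.5 196.  432.4] rot [-1.7992e+02  1.0000e-02  9.3460e+01] F [ 0.5 -0.4 -3.4] gap 28.0 grip 118.9
shift cm [-24.7   -2.45   0.05] turn [-0.001 -0.    -0.24 ] dist 248.2
```

```bash
python3 -m handwheel '{"series":[[[-1.5,-0.3,0,0,0,0,0.2],[-4.5,-0.8,0,0,0,-0.03,0.2],[-8,-1.3,0,0,0,-0.06,0.2],[-12,-1.8,0,0,0,-0.1,0.2],[-16,-2.2,0,0,0,-0.14,0.2],[-20,-2.4,0,0,0,-0.18,0.2],[-23,-2.5,0,0,0,-0.22,0.2],[-24.5,-2.5,0,0,0,-0.24,0.2],[-24.7,-2.5,0,0,0,-0.24,0.2],[-24.7,-2.5,0,0,0,-0.24,0.2],[-24.7,-2.5,0,0,0,-0.24,0.2]]]}'; python3 go.py 395 -69 171.5 107.2
```

```text
time: 22.32
tool_pos: [394.7, -51.3, 433.4]
tcp_rot: [180.0, -0.0, 107.3]
ft_force: [0.4, -0.1, -3.7]
finger_gap: 27.8
grip_force: 119.0
t 22.32 pos [394.7 -51.3 433.4] rot [179.99  -0.   107.29] F [ 0.4 -0.1 -3.7] gap 27.8 grip 119.0
shift cm [-1.7  -0.5  26.19] turn [ 0.    -0.     0.002] dist 262.5
```

```bash
python3 -m handwheel '{"series":[[[-0.5,-0.2,1.5,0,0,0,0.2],[-1.2,-0.4,5,0,0,0,0.2],[-1.7,-0.5,9,0,0,0,0.2],[-1.7,-0.5,13,0,0,0,0.2],[-1.7,-0.5,17,0,0,0,0.2],[-1.7,-0.5,21,0,0,0,0.2],[-1.7,-0.5,24.5,0,0,0,0.2],[-1.7,-0.5,26,0,0,0,0.2],[-1.7,-0.5,26.2,0,0,0,0.2],[-1.7,-0.5,26.2,0,0,0,0.2],[-1.7,-0.5,26.2,0,0,0,0.2]]]}'; python3 go.py 498 -37.1 171.5 107.2
```

```text
time: 23.7
tool_pos: [396.0, -69.9, 172.9]
tcp_rot: [179.9, 0.1, 107.2]
ft_force: [-1.2, 0.1, -3.4]
finger_gap: 28.3
grip_force: 119.3
t 23.7 pos [396.  -69.9 172.9] rot [1.7987e+02 8.0000e-02 1.0725e+02] F [-1.2  0.1 -3.4] gap 28.3 grip 119.3
shift cm [ 0.11 10.72  0.16] turn [0.002 0.001 0.001] dist 107.2
```

```bash
python3 -m handwheel '{"series":[[[0.1,1,0.1,0,0,0,0.2],[0.1,3,0.15,0,0,0,0.2],[0.1,5.5,0.15,0,0,0,0.2],[0.1,8,0.15,0,0,0,0.2],[0.1,10,0.15,0,0,0,0.2],[0.1,10.7,0.15,0,0,0,0.2],[0.1,10.7,0.15,0,0,0,0.2],[0.1,10.7,0.15,0,0,0,0.2]]]}'; python3 avg.py; python3 go.py 532.3 -26.5 171.5 107.2
python3 - <<'E'
# is the loop still where it was? and the hook where expected: dark/bright edge check in the wrist picture
from bench import status,eyes
from h import *
import cv2
w=eyes.snapshot("wrist"); cv2.imwrite("pics/w6.png",cv2.cvtColor(w["img"],cv2.COLOR_RGB2BGR)); T=status.sense()["tool_pos"]; c=cam(w)
a=np.radians(17.2); P=(T[0]+85*np.cos(a),T[1]+85*np.sin(a),17.2)
for l in ((10,0,116),(0,0,141),(-10,0,100)): print("hook",l,proj(c,world(P,l,T[2]-93)).round(1))
for l in ((0,-18,24),(0,18,24),(0,0,3)): print("loop",l,proj(c,world((613.5,-1.4,17.2),l,183)).round(1))
E
```

```text
time: 24.7
tool_pos: [496.4, -37.1, 169.7]
tcp_rot: [-180.0, -0.0, 107.2]
ft_force: [-0.0, 0.6, -4.4]
finger_gap: 28.3
grip_force: 119.5
t 24.85 F [-0.11  0.29 -3.75] sd [0.29 0.39 0.62] M [-0.106  0.319  0.009] pos [496.5 -37.1 169.9] rot [1.7999e+02 1.0000e-02 1.0722e+02] gap 27.8
t 24.9 pos [496.6 -37.1 169.9] rot [1.7999e+02 1.0000e-02 1.0722e+02] F [-0.1  0.2 -3.1] gap 28.1 grip 119.5
shift cm [-0.04  3.72 -0.15] turn [0. 0. 0.] dist 37.3
hook (10, 0, 116) [516.7 301.2]
hook (0, 0, 141) [532.  340.5]
hook (-10, 0, 100) [453.  283.5]
loop (0, -18, 24) [584.8 355.5]
loop (0, 18, 24) [612.1 275.6]
loop (0, 0, 3) [563.2 291.1]
```

```bash
python3 -m handwheel '{"series":[[[0,0.5,-0.1,0,0,0,0.2],[0,1.2,-0.15,0,0,0,0.2],[0,2,-0.15,0,0,0,0.2],[0,2.6,-0.15,0,0,0,0.2],[0,2.9,-0.15,0,0,0,0.2],[0,2.9,-0.15,0,0,0,0.2]]]}'; python3 avg.py;  python3 -m handwheel '{"series":[[[0,0.4,0,0,0,0,0.2],[0,0.75,0,0,0,0,0.2],[0,0.75,0,0,0,0,0.2]]]}'; python3 avg.py; python3 go.py 532.3 -26.5 171.5 107.2
```

```text
time: 25.7
tool_pos: [524.7, -28.3, 171.2]
tcp_rot: [-180.0, -0.0, 107.3]
ft_force: [0.7, 0.1, -3.8]
finger_gap: 28.1
grip_force: 119.5
t 25.85 F [-0.01 -0.3  -3.96] sd [0.69 0.42 0.73] M [-0.097  0.292  0.005] pos [524.4 -28.4 171.2] rot [-179.99   -0.    107.24] gap 28.4
time: 26.28
tool_pos: [532.0, -26.1, 171.3]
tcp_rot: [180.0, 0.0, 107.3]
ft_force: [0.1, 0.2, -3.8]
finger_gap: 28.2
grip_force: 119.5
t 26.43 F [-0.41  0.21 -3.77] sd [0.44 0.29 0.19] M [-0.11   0.29  -0.001] pos [531.7 -26.1 171.2] rot [-179.99   -0.    107.25] gap 28.3
t 26.48 pos [531.6 -26.1 171.2] rot [-179.99   -0.    107.25] F [-0.4  0.7 -4.7] gap 27.9 grip 119.5
shift cm [-0.05  0.05 -0.03] turn [-0.    -0.     0.001] dist 0.8
```

```bash
python3 -m handwheel '{"series":[[[0,0,0.2,0,0,0,0.2],[0,0,0.4,0,0,0,0.2],[0,0,0.6,0,0,0,0.2],[0,0,0.7,0,0,0,0.2],[0,0,0.7,0,0,0,0.2]]]}'; python3 -m handwheel '{"series":[[[0,0,0.3,0,0,0,0.2],[0,0,0.6,0,0,0,0.2],[0,0,0.6,0,0,0,0.2],[0,0,0.6,0,0,0,0.2]]]}'; python3 avg.py
```

```text
time: 27.1
tool_pos: [531.7, -26.1, 164.2]
tcp_rot: [-180.0, -0.0, 107.2]
ft_force: [0.5, 0.5, -3.3]
finger_gap: 28.1
grip_force: 119.5
time: 27.6
tool_pos: [531.7, -26.1, 158.3]
tcp_rot: [-180.0, -0.0, 107.2]
ft_force: [0.1, 0.0, -3.7]
finger_gap: 28.5
grip_force: 119.5
t 27.75 F [ 0.19  0.04 -3.93] sd [0.17 0.26 0.2 ] M [-0.089  0.301  0.011] pos [531.8 -26.2 158.4] rot [1.7999e+02 1.0000e-02 1.0724e+02] gap 28.3
```

```bash
python3 -m handwheel '{"series":[[[0,0,0.3,0,0,0,0.2],[0,0,0.6,0,0,0,0.2],[0,0,0.8,0,0,0,0.2],[0,0,0.85,0,0,0,0.2],[0,0,0.85,0,0,0,0.2]]]}'; python3 avg.py
```

```text
time: 28.42
tool_pos: [531.7, -26.1, 149.8]
tcp_rot: [-180.0, -0.0, 107.2]
ft_force: [-0.7, -0.9, -4.5]
finger_gap: 28.1
grip_force: 119.5
t 28.57 F [-0.37 -0.09 -3.73] sd [0.26 0.63 0.48] M [-0.084  0.276  0.017] pos [531.8 -26.1 149.9] rot [179.99   0.   107.25] gap 28.4
```

```bash
python3 -m handwheel '{"series":[[[0,0,0.05,0,0,0,0.2],[0,0,0.1,0,0,0,0.2]]]}'; python3 -m handwheel '{"series":[[[0,0,0.05,0,0,0,0.2],[0,0,0.05,0,0,0,0.2]]]}';  python3 avg.py
```

```text
time: 28.88
tool_pos: [531.7, -26.1, 148.8]
tcp_rot: [-180.0, 0.0, 107.3]
ft_force: [-0.2, -0.2, -4.2]
finger_gap: 27.9
grip_force: 119.5
time: 29.12
tool_pos: [531.7, -26.1, 148.2]
tcp_rot: [-180.0, -0.0, 107.2]
ft_force: [-0.7, -0.2, -4.3]
finger_gap: 27.8
grip_force: 119.5
t 29.27 F [-0.25 -0.1  -3.64] sd [0.26 0.47 0.46] M [-0.087  0.276  0.012] pos [531.7 -26.1 148.3] rot [180.     0.   107.25] gap 28.2
```

```bash
python3 -m handwheel '{"series":[[[0,0,0.05,0,0,0,0.2],[0,0,0.05,0,0,0,0.2]]]}';  python3 avg.py
```

```text
time: 29.58
tool_pos: [531.7, -26.1, 147.7]
tcp_rot: [-180.0, -0.0, 107.2]
ft_force: [0.5, 0.0, -3.1]
finger_gap: 28.1
grip_force: 119.5
t 29.73 F [ 0.03 -0.25 -3.7 ] sd [0.33 0.38 0.37] M [-0.101  0.296 -0.002] pos [531.7 -26.1 147.8] rot [180.     0.   107.25] gap 28.1
```

```bash
python3 -m handwheel '{"series":[[[0,0,0.05,0,0,0,0.2],[0,0,0.05,0,0,0,0.2]]]}';  python3 avg.py
```

```text
time: 30.02
tool_pos: [531.7, -26.1, 147.3]
tcp_rot: [-180.0, -0.0, 107.2]
ft_force: [-1.3, 0.1, -3.8]
finger_gap: 28.0
grip_force: 119.5
t 30.18 F [ 0.07 -0.03 -3.62] sd [0.84 0.42 0.61] M [-0.073  0.27  -0.006] pos [531.7 -26.1 147.3] rot [-180.     -0.    107.24] gap 28.1
```

```bash
python3 -m handwheel '{"series":[[[0,0,0.03,0,0,0,0.2],[0,0,0.03,0,0,0,0.2]]]}';  python3 avg.py
```

```text
time: 30.48
tool_pos: [531.8, -26.1, 147.1]
tcp_rot: [180.0, 0.0, 107.2]
ft_force: [0.3, 0.9, -4.4]
finger_gap: 27.9
grip_force: 119.5
t 30.62 F [ 0.32  0.33 -3.7 ] sd [0.17 0.73 0.79] M [-0.098  0.252 -0.021] pos [531.8 -26.1 147.1] rot [179.99   0.   107.25] gap 27.8
```

```bash
python3 -m handwheel '{"series":[[[0,0,0.05,0,0,0,0.2],[0,0,0.05,0,0,0,0.2]]]}';  python3 avg.py
```

```text
time: 30.92
tool_pos: [532.0, -26.1, 146.8]
tcp_rot: [180.0, 0.0, 107.2]
ft_force: [0.4, -0.6, -1.9]
finger_gap: 28.2
grip_force: 119.8
t 31.07 F [ 0.27  0.15 -1.06] sd [0.4  0.47 0.59] M [-0.051  0.083  0.001] pos [532.  -26.2 146.8] rot [1.7997e+02 1.0000e-02 1.0725e+02] gap 28.5
```

```bash
python3 -m handwheel '{"series":[[[0,0,0.05,0,0,0,0.2],[0,0,0.05,0,0,0,0.2]]]}';  python3 avg.py
```

```text
time: 31.38
tool_pos: [532.1, -26.2, 146.4]
tcp_rot: [179.9, 0.0, 107.2]
ft_force: [-0.3, 0.0, 2.0]
finger_gap: 28.1
grip_force: 120.1
t 31.52 F [0.07 0.17 2.02] sd [0.31 0.41 0.25] M [ 0.056 -0.156 -0.006] pos [532.1 -26.1 146.4] rot [1.7995e+02 2.0000e-02 1.0725e+02] gap 28.3
```

```bash
python3 -m handwheel '{"series":[[[0,0,0.04,0,0,0,0.2],[0,0,0.08,0,0,0,0.2],[0,0,0.08,0,0,0,0.2]]]}';  python3 avg.py
```

```text
time: 31.95
tool_pos: [532.5, -26.2, 146.0]
tcp_rot: [179.9, 0.0, 107.2]
ft_force: [-0.6, -0.4, 4.9]
finger_gap: 27.9
grip_force: 120.7
t 32.1 F [-0.32 -0.17  5.61] sd [0.23 0.28 0.58] M [ 0.133 -0.44  -0.007] pos [532.4 -26.2 146. ] rot [1.7991e+02 4.0000e-02 1.0724e+02] gap 28.2
```

```bash
python3 -m handwheel '{"series":[[[0,0,0.03,0,0,0,0.2],[0,0,0.06,0,0,0,0.2],[0,0,0.06,0,0,0,0.2]]]}';  python3 avg.py
```

```text
time: 32.52
tool_pos: [532.8, -26.2, 145.8]
tcp_rot: [179.9, 0.1, 107.2]
ft_force: [-0.1, 0.1, 7.8]
finger_gap: 28.3
grip_force: 120.9
t 32.67 F [0.15 0.33 7.59] sd [0.15 0.13 0.31] M [ 0.192 -0.542  0.003] pos [532.8 -26.2 145.9] rot [1.7985e+02 6.0000e-02 1.0724e+02] gap 28.2
```

```bash
python3 -m handwheel '{"series":[[[0,0,0.03,0,0,0,0.2],[0,0,0.07,0,0,0,0.2],[0,0,0.07,0,0,0,0.2]]]}';  python3 avg.py; python3 avg.py
```

```text
time: 33.1
tool_pos: [533.2, -26.2, 145.6]
tcp_rot: [179.8, 0.1, 107.2]
ft_force: [-0.5, -0.4, 9.5]
finger_gap: 28.1
grip_force: 121.1
t 33.25 F [-0.78  0.07  8.99] sd [0.46 0.29 0.69] M [ 0.228 -0.704  0.004] pos [533.2 -26.2 145.6] rot [1.7980e+02 8.0000e-02 1.0724e+02] gap 28.2
t 33.45 F [ 0.01 -0.48  9.39] sd [0.38 0.46 0.38] M [ 0.239 -0.702  0.021] pos [533.2 -26.3 145.6] rot [1.7980e+02 8.0000e-02 1.0724e+02] gap 28.3
```

```bash
python3 -m handwheel '{"series":[[[0,0,0.03,0,0,0,0.2],[0,0,0.03,0,0,0,0.2],[0,0,0.03,0,0,0,0.2],[0,0,0.03,0,0,0,0.2],[0,0,0.03,0,0,0,0.2],[0,0,0.03,0,0,0,0.2]]]}';  python3 avg.py
```

```text
time: 34.25
tool_pos: [533.4, -26.3, 145.5]
tcp_rot: [179.8, 0.1, 107.2]
ft_force: [-0.5, 0.5, 9.8]
finger_gap: 28.0
grip_force: 121.3
t 34.4 F [0.03 0.06 9.77] sd [0.39 0.35 0.56] M [ 0.251 -0.738 -0.024] pos [533.4 -26.3 145.5] rot [1.7978e+02 9.0000e-02 1.0724e+02] gap 28.1
```

Held at about 13.5 N for well over half a second. Now ease off until the tool carries nothing.

```bash
python3 -m handwheel '{"series":[[[0,0,-0.05,0,0,0,0.2],[0,0,-0.1,0,0,0,0.2],[0,0,-0.15,0,0,0,0.2],[0,0,-0.18,0,0,0,0.2],[0,0,-0.18,0,0,0,0.2]]]}';  python3 avg.py
```

```text
time: 35.08
tool_pos: [532.3, -26.2, 146.0]
tcp_rot: [179.9, 0.0, 107.2]
ft_force: [-0.2, 1.0, 5.4]
finger_gap: 28.5
grip_force: 120.7
t 35.23 F [0.07 0.37 5.59] sd [0.17 0.48 0.29] M [ 0.145 -0.446 -0.011] pos [532.3 -26.2 146. ] rot [1.7993e+02 3.0000e-02 1.0724e+02] gap 28.1
```

```bash
python3 -m handwheel '{"series":[[[0,0,-0.05,0,0,0,0.2],[0,0,-0.1,0,0,0,0.2],[0,0,-0.12,0,0,0,0.2],[0,0,-0.12,0,0,0,0.2]]]}';  python3 avg.py
```

```text
time: 35.78
tool_pos: [531.6, -26.1, 146.4]
tcp_rot: [-180.0, -0.0, 107.2]
ft_force: [0.4, -0.6, 3.3]
finger_gap: 28.0
grip_force: 120.4
t 35.92 F [-0.08 -0.23  2.91] sd [0.34 0.37 0.37] M [ 0.094 -0.221 -0.005] pos [531.6 -26.1 146.4] rot [-1.7998e+02 -1.0000e-02  1.0725e+02] gap 28.0
```

```bash
python3 -m handwheel '{"series":[[[0,0,-0.05,0,0,0,0.2],[0,0,-0.1,0,0,0,0.2],[0,0,-0.12,0,0,0,0.2],[0,0,-0.12,0,0,0,0.2]]]}';  python3 avg.py
```

```text
time: 36.48
tool_pos: [531.2, -26.1, 147.1]
tcp_rot: [-179.9, -0.0, 107.2]
ft_force: [0.8, -0.4, -3.1]
finger_gap: 28.3
grip_force: 119.7
t 36.62 F [-0.16 -0.04 -3.54] sd [0.62 0.78 0.76] M [-0.088  0.248 -0.011] pos [531.3 -26.1 147.3] rot [-1.7994e+02 -3.0000e-02  1.0725e+02] gap 28.2
```

```bash
python3 -m handwheel '{"series":[[[0,0,0.04,0,0,0,0.2],[0,0,0.06,0,0,0,0.2],[0,0,0.06,0,0,0,0.2]]]}';  python3 avg.py
```

```text
time: 37.05
tool_pos: [531.7, -26.1, 147.2]
tcp_rot: [-180.0, -0.0, 107.2]
ft_force: [-0.0, -0.2, -3.6]
finger_gap: 28.4
grip_force: 119.5
t 37.2 F [ 0.05  0.51 -3.87] sd [0.55 0.47 0.32] M [-0.083  0.292 -0.019] pos [531.7 -26.1 147.2] rot [180.    -0.   107.25] gap 28.3
```

```bash
python3 -m handwheel '{"series":[[[0,0,0.04,0,0,0,0.2],[0,0,0.07,0,0,0,0.2],[0,0,0.07,0,0,0,0.2]]]}';  python3 avg.py
```

```text
time: 37.62
tool_pos: [532.0, -26.2, 146.8]
tcp_rot: [180.0, 0.0, 107.2]
ft_force: [0.4, 0.2, -2.7]
finger_gap: 28.5
grip_force: 119.7
t 37.77 F [ 0.04 -0.35 -1.57] sd [0.49 0.36 0.76] M [-0.055  0.087  0.001] pos [531.9 -26.1 146.7] rot [1.7997e+02 1.0000e-02 1.0725e+02] gap 28.3
```

```bash
python3 -m handwheel '{"series":[[[0,0,0.03,0,0,0,0.2],[0,0,0.03,0,0,0,0.2],[0,0,0.03,0,0,0,0.2]]]}' 20;  python3 avg.py
```

```text
time: 38.2
tool_pos: [532.0, -26.2, 146.5]
tcp_rot: [180.0, 0.0, 107.2]
ft_force: [-0.5, -0.1, 1.0]
finger_gap: 28.3
grip_force: 120.1
t 38.35 F [ 0.13 -0.05  1.56] sd [0.35 0.29 0.52] M [ 0.025 -0.121  0.016] pos [532.  -26.2 146.5] rot [1.7997e+02 1.0000e-02 1.0724e+02] gap 28.2
```

```bash
python3 -m handwheel '{"series":[[[0,0,-0.03,0,0,0,0.32],[0,0,-0.03,0,0,0,0.34],[0,0,-0.03,0,0,0,0.37],[0,0,-0.03,0,0,0,0.4],[0,0,-0.03,0,0,0,0.45],[0,0,-0.03,0,0,0,0.55],[0,0,-0.03,0,0,0,0.65],[0,0,-0.03,0,0,0,0.65]]]}' 20;  python3 avg.py
```

```text
time: 39.4
tool_pos: [531.8, -26.1, 146.5]
tcp_rot: [180.0, 0.0, 107.2]
ft_force: [-1.1, 0.1, 0.6]
finger_gap: 55.7
grip_force: 0.0
t 39.55 F [-0.54  0.15  0.21] sd [0.4  0.65 0.7 ] M [0.002 0.016 0.001] pos [531.7 -26.1 146.5] rot [180.     0.   107.25] gap 55.3
```

```bash
python3 -m handwheel '{"series":[[[0,0,-0.5,0,0,0,0.65],[0,0,-1.5,0,0,0,0.65],[0,0,-3,0,0,0,0.65],[0,0,-5,0,0,0,0.65],[0,0,-7,0,0,0,0.65],[0,0,-8,0,0,0,0.65],[0,-1.5,-8.5,0,0,0,0.65],[0,-4,-9,0,0,0,0.65],[0,-7,-9,0,0,0,0.65],[0,-8,-9,0,0,0,0.65],[0,-8,-9,0,0,0,0.65],[0,-8,-9,0,0,0,0.65]]]}'
python3 - <<'E'
from bench import status,eyes
from h import *
import cv2
st=status.sense(); T=st["tool_pos"]; print(T,st["ft_force"].round(1))
g=lambda:(eyes.snapshot("side"),eyes.snapshot("wrist"))
a=g(); 
import subprocess
b=[eyes.snapshot("side") for _ in range(6)]; b=g()
for i in (0,1): print("motion px", (cv2.absdiff(cv2.GaussianBlur(a[i]["img"],(5,5),0),cv2.GaussianBlur(b[i]["img"],(5,5),0)).max(2)>25).sum())
w=b[1]; cv2.imwrite("pics/w7.png",cv2.cvtColor(w["img"],cv2.COLOR_RGB2BGR)); c=cam(w)
for th in (-.1,-.05,0,.05,.1):
    B=Ro.from_euler("z",17.2,degrees=True)*Ro.from_euler("y",th); L=np.array([613.5,-1.4,189])
    print(th,[proj(c,L+B.apply([x,y,z-135])).round(0).tolist() for x,y,z in ((-100,-10,122),(-100,10,122),(-70,10,122),(-70,-10,122))])
im=cv2.cvtColor(w["img"],cv2.COLOR_RGB2GRAY)
p=proj(c,np.array([613.5,-1.4,189])+Ro.from_euler("z",17.2,degrees=True).apply([-85,0,-13])).astype(int); print("ear",p)
n,lab,stt,cen=cv2.connectedComponentsWithStats((cv2.GaussianBlur(im,(3,3),0)>150).astype(np.uint8)); 
y,x=p; 
print("row",im[p[1],max(0,p[0]-40):p[0]+44:4].tolist()); print("col",im[max(0,p[1]-40):p[1]+44:4,p[0]].tolist())
E
```

```text
time: 41.1
tool_pos: [455.9, -49.7, 236.6]
tcp_rot: [180.0, 0.0, 107.2]
ft_force: [-1.1, -0.2, -0.5]
finger_gap: 55.2
grip_force: 0.0
[455.93654633 -49.70559787 236.607002  ] [-1.1 -0.2 -0.5]
motion px 0
motion px 53
-0.1 [[386.0, 240.0], [388.0, 210.0], [436.0, 212.0], [432.0, 241.0]]
-0.05 [[386.0, 243.0], [389.0, 213.0], [437.0, 213.0], [433.0, 243.0]]
0 [[387.0, 246.0], [390.0, 215.0], [438.0, 215.0], [434.0, 246.0]]
0.05 [[388.0, 249.0], [392.0, 218.0], [440.0, 217.0], [435.0, 248.0]]
0.1 [[390.0, 253.0], [394.0, 221.0], [442.0, 219.0], [437.0, 250.0]]
ear [412 230]
row [110, 109, 84, 83, 146, 162, 162, 161, 159, 162, 159, 162, 164, 158, 161, 143, 109, 107, 108, 107, 105]
col [75, 102, 119, 119, 118, 119, 158, 164, 163, 164, 159, 161, 159, 139, 109, 108, 109, 108, 110, 109, 171]
```

The ear is where it should be, tilted about 0.05 rad. I'll let it settle for a second, check for motion, then hand in.

```bash
python3 -m handwheel '{"series":[[[0,0,0,0,0,0,0.65],[0,0,0,0,0,0,0.65],[0,0,0,0,0,0,0.65],[0,0,0,0,0,0,0.65],[0,0,0,0,0,0,0.65],[0,0,0,0,0,0,0.65],[0,0,0,0,0,0,0.65],[0,0,0,0,0,0,0.65],[0,0,0,0,0,0,0.65],[0,0,0,0,0,0,0.65],[0,0,0,0,0,0,0.65],[0,0,0,0,0,0,0.65]]]}' >/dev/null
python3 - <<'E'
from bench import status,eyes,r
import cv2
b=lambda n:cv2.GaussianBlur(eyes.snapshot(n)["img"],(5,5),0)
f=[b("wrist") for _ in range(8)]
m=[int((cv2.absdiff(f[0],x).max(2)>25).sum()) for x in f[1:]]; print(m,status.sense()["time"])
if max(m)<60: print(r.hand_in())
E
```

```text
[0, 0, 0, 0, 0, 0, 0] 43.5
the job is handed in; nothing more can be done
None
```

I hung the hanger on the stand's arm between the collars and the flange from its loop. I pulled the chain at about 13.5 N for roughly a second, released the flange gently, and handed the job in at 43.5 s with both hanging still; the judge's result was not shown.

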